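Hold the scanner's sprung cover just below its balance point

ROBOT

A 6-joint arm with a two-finger parallel gripper is mounted at the origin on the work surface. World frame = base frame: x ahead of the robot, y to its left, z up, the work surface at z = 0. Lengths are in mm, angles in degrees, forces in N, time in s.
With the tool pointing down it reaches from about 325 to 925 mm from the base axis. Payload 3.1 kg.
Tool frame: the origin (TCP) lies at the very end of the fingers, on their centre line; the grasp point (between the pads) lies grasp_offset behind it (grasp_offset is the distance from the TCP to the grasp point, in mm); z points along the fingers, x is the direction in which the jaws open and shut, and the axes are right-handed (so a half turn about z gives the same grasp; the last joint's range is limited). The gripper opens to 85 mm and grips with 20 to 120 N. Pads are 22 mm wide; open, the fingers measure 114 mm over their backs; the gripper's body (76 mm by 85 mm) begins 54 mm behind the grasp point. The pads swing forward as they close: fully open they stand 13 mm farther back than shut.
Start: joints at [67.712, 12.427, 92.441, -0, 75.132, -6.429], TCP at [170.78, 601.227, 231.3] pointing down, gripper open.
Joint ranges: [-157.48, 157.48], [-44.54, 120.13], [17.64, 146.25], [-64.5, 244.5], [7.68, 150.69], [-147.95, 147.95]. Speed limits (degrees/s): [159.86, 159.86, 180, 180, 180, 180].

INTERFACE

Orientations are given as [roll, pitch, yaw] about the fixed x, y, z axes, in that order (R = Rz(yaw) Ry(pitch) Rx(roll)).
In Python, from station import * gives the robot as it stands. Calls block until the motion is done:
- goto(position, orientation): joint-space move of the TCP to a pose.
- move_l(position, attitude=None, speed=150): straight line of the TCP; attitude=None keeps the orientation; speed is the mean speed in mm/s.
- move_j(angles): joint-space move.
- grip(opening, squeeze=None): finger opening in mm; squeeze is the grip in N (None keeps the last); returns when the fingers have stopped.
- wait(seconds).
- solve_ik(position, orientation): joint angles nearest the present ones, or None.
- get_obs(): the state.
- get_image(name): name is "side" or "top" or "wrist"; returns the picture (400x640x3 uint8, red, green, blue); there is no depth.
- get_calibration(name): a dict with "fx", "fy", "cx", "cy" (pixels), "R" (3x3) and "t" (3): a world point X has camera coordinates R X + t; the wrist camera has in their place "mount" (4x4, takes a point from camera to tool coordinates, whose origin is the TCP and whose axes are the tool frame's). Camera axes: x right, y down, z forward; pixel columns grow to the right and rows downward; lengths in mm; the calibration is good to about 2 mm. A picture is of the moment at which its call begins: read the wrist's pose just before it. get_calibration takes no time and is no camera call.
A pose or a line that the arm cannot do raises Unreachable and nothing moves.
- sign_off(): hands the job in, once; it reports no verdict.
Trained networks look in the newest picture that a camera, given by its name, has taken for a name from the list of things; names that differ only in an ending like _2 or _b are one class to them, and where a whole thing is asked for, a point or a joint stands for the part that bears it (a point fixed in the world has none). Each returns a list of dicts, best first, with "score" (0 to 1); they miss things now and then, are a little off and sometimes report something else, mostly with a low value. They report only what shows in the picture. A call takes as long as a camera call.
- spot_in(name, camera): "extent" ([centre column, centre row, width, height] in pixels, round what is visible of it).
- regions_of(name, camera): "region" (400x640 bool, what is visible of it) and "extent" ([centre column, centre row, width, height] in pixels, round what is visible of it).
The state is a dict: "t": time; "joint_pos": joint angles; "qvel": joint speeds; "effort": joint torques, N m; "tcp_pos": TCP position; "ee_rot": TCP orientation; "wrist_force": force on the tool from outside, world axes, zero at the start; "moment": the same for the moment, N m; "grip_width": finger opening in mm.
Only numpy, scipy, OpenCV 4.12 (cv2) and the standard library are available. Lean on these libraries where they do the work, as an engineer would, in place of code of your own. Each camera call takes 0.05 s, during which the arm holds its last target.

TASK

I want to slip a practice sheet onto the scanner's glass: take the sprung cover by the lip on its front edge and lift it some ten degrees past its balance point, where you feel it turn weightless and then begin to rise by itself, then ease it back until it is five to ten degrees below that point and just heavy in the hand again. Finish while holding it there by the lip, still, so that it will come down when I ask. Never let the cover fly up, run against its stop or drop, and leave the other things on the table where they are.

Things in the scene. Friction and masses are not known exactly. Their poses are not given: they have to be found in the camera images.
- scanner: grey flatbed scanner fixed on the table: body 250 (x) x 370 (y) x 52 mm, with the closed cover 75 mm high. Origin at the centre of its underside; own x points from the front (lip, towards the robot) to the rear, y along the front edge, z up. The cover turns on a hinge axis parallel to y, 116 mm behind the origin and 63 mm above the table
- cover_angle (a joint): opening angle of the cover in rad: 0 closed and flat, growing as the front edge rises, hard stop at 1.35. Stiff plate 226 x 366 x 20 mm, its front edge 241 mm from the hinge axis. Its balance point lies between 0.87 and 0.935 rad and differs from run to run with its true weight. Rightly held at the end it reads 0.685 to 0.85. It must never go beyond 1.28 or faster than 1.5 rad/s
- lip (a point): centre of the pull on the middle of the cover's front edge: a tab 40 mm wide along y (the width to grip), 44 mm long, 12 mm thick, rigid with the cover, 262 mm from the hinge axis. Own axes as the scanner's when closed. Torsion springs carry most of the 1.5 kg cover: here it weighs about 2.6 N when closed, nothing at the balance point, and pushes up beyond it; near it 1 N per 0.18 rad. Hinge friction 0.13 N
- ink_bottle: black ink bottle with a cap, 58 mm across, 150 high, standing beside the scanner; origin at the centre of its underside; leave alone
- inkstone: dark inkstone, 75 x 125 x 22 mm, beside the scanner; origin at the centre of its underside; leave alone
- paperweight: steel paperweight bar 18 x 180 x 12 mm with a small knob (top 28 mm up), lying on the table in front of the scanner, to one side of the lip; origin at the centre of its underside; leave alone
- brush: writing brush with bamboo handle, 220 mm long, 10 mm thick, lying on the table in front of the scanner, to the other side of the lip; origin under the middle of its handle; leave alone
- tea_cup: white tea cup, 72 mm across, 82 high, beside the scanner; origin at the centre of its underside; leave alone
- seal_stone: stone seal blank 55 x 22 x 22 mm lying beside the scanner; origin at the centre of its underside; leave alone
- water_dropper: small round ceramic water dropper, 64 mm across, 43 high, beside the scanner; origin at the centre of its underside; leave alone

How it is judged:
By the outcome, as a careful person would: the job done as asked, in the order asked, and still so for the second after the job is handed in, while the arm keeps its last pose, push and grip.
It also fails if it takes over 51 s, if anything falls off the work surface, if the arm or the gripper's body presses on something with over 40 N, if the wrist force passes 120 N, or if a joint passes its speed limit or range.

## Working session

There is one attempt and no reset: what is moved stays moved. The work goes in short steps, each a Python script; the robot and the scene stay as the last script left them, time stands still between calls to the robot, and variables do not carry over. Pictures are saved under pics/ and viewed, and the job is handed in when it is done.

```bash
ls; mkdir -p pics; python3 - <<'E'
from station import *
import cv2,numpy as np
o=get_obs();print(o)
for c in ["side","top","wrist"]:
    im=get_image(c);cv2.imwrite(f"pics/a_{c}.png",im[:,:,::-1]);print(c,get_calibration(c))
    for n in ["scanner","lip","paperweight","brush","ink_bottle","tea_cup"]:
        print(n,[(round(d['score'],2),np.round(d['extent'],1).tolist()) for d in spot_in(n,c)[:2]])
print(get_obs()['t'])
E
```

```text
pics
{'t': 0.0, 'joint_pos': array([ 6.77110898e+01,  1.24767424e+01,  9.25274980e+01,  7.99493090e-04,
        7.51326343e+01, -6.42853461e+00]), 'qvel': array([-0.05096115, -0.06890397, -0.08232741, -0.00199072, -0.03295218,
       -0.03738779]), 'effort': array([ 2.40768466e-03, -3.96856463e+01, -3.03853691e+01, -2.48857293e-05,
        9.79687757e-03, -6.55568527e-06]), 'tcp_pos': array([170.47470153, 600.46201164, 229.97738003]), 'ee_rot': array([-1.79983908e+02,  1.35927591e-01,  7.41394375e+01]), 'wrist_force': array([-0.0958784 , -0.32880327, -1.33581668]), 'moment': array([-0.00467742,  0.00512412, -0.01866626]), 'grip_width': 85.5372098777558}
side {'fx': 440.6755155514019, 'fy': 440.6755155514019, 'cx': 320.63882508306244, 'cy': 201.97726557688296, 'R': array([[-0.99000054, -0.1410489 , -0.00203427],
       [-0.09632754,  0.68650275, -0.72071838],
       [ 0.10305306, -0.71331563, -0.69322499]]), 't': array([ 575.04625323,   57.26401139, 1021.32397   ])}
scanner [(0.68, [288.8, 206.3, 147.6, 133.7]), (0.64, [318.1, 125.8, 19.7, 32.3])]
lip [(0.6, [292.4, 198.6, 143.2, 118.
[... 616 characters left out ...]
389.3, 259.9, 67.2, 15.5]), (0.59, [315.2, 181.3, 153.8, 112.7])]
brush [(0.88, [242.8, 267.6, 85.7, 20.1])]
ink_bottle []
tea_cup [(0.81, [411.8, 221.7, 34.2, 30.3])]
wrist {'fx': 318.78448570526024, 'fy': 318.78448570526024, 'cx': 319.07409908189607, 'cy': 200.7030308930554, 'mount': array([[ 9.99999928e-01, -3.78421837e-04,  1.96027896e-05,
         5.53027707e-02],
       [ 3.53227748e-04,  9.49652798e-01,  3.13304067e-01,
        -8.04711193e+01],
       [-1.37176945e-04, -3.13304038e-01,  9.49652863e-01,
        -1.43490029e+02],
       [ 0.00000000e+00,  0.00000000e+00,  0.00000000e+00,
         1.00000000e+00]])}
scanner []
lip []
paperweight []
brush []
ink_bottle []
tea_cup []
1.05
```

View pictures.

View pics/a_top.png

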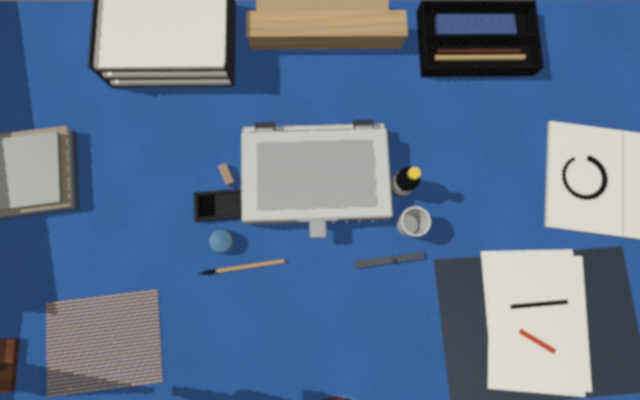

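View pics/a_side.png

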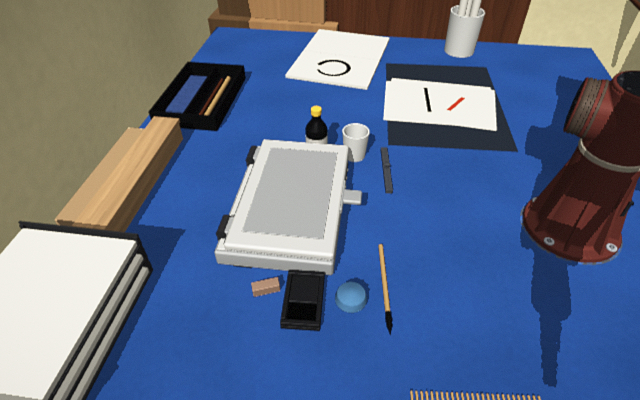

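```bash
cat > h.py <<'E'
from station import *
import cv2,numpy as np
from scipy.spatial.transform import Rotation as Rot
def ray(cam,px,z,wp=None):
    c=get_calibration(cam)
    d=np.array([(px[0]-c['cx'])/c['fx'],(px[1]-c['cy'])/c['fy'],1.])
    if 'mount' in c:
        p,e=wp; R=Rot.from_euler('xyz',e,degrees=True).as_matrix(); M=c['mount']
        o=R@M[:3,3]+p; v=R@M[:3,:3]@d
    else:
        R=np.array(c['R']); o=-R.T@c['t']; v=R.T@d
    return o+v*(z-o[2])/v[2]
E
python3 - <<'E'
from h import *
import station; print([n for n in dir(station) if not n.startswith('__')])
try: print(grasp_offset)
except Exception as e: print(e)
for px in [(241,222),(391,218),(243,127),(387,124)]: print('top',px,ray('top',px,75).round(1))
print('lip',ray('top',(318,229),66).round(1))
for n,px in dict(l=(352,198),fl=(349,147),fr=(328,265),rr=(228,252)).items(): print('side',n,ray('side',px,72).round(1))
im=cv2.imread('pics/a_top.png')[100:250,180:440]; cv2.imwrite('pics/b.png',cv2.resize(im,None,fx=3,fy=3,interpolation=cv2.INTER_CUBIC))
im=cv2.imread('pics/a_side.png')[110:310,200:410]; cv2.imwrite('pics/c.png',cv2.resize(im,None,fx=3,fy=3,interpolation=cv2.INTER_CUBIC))
E
```

```text
['Unreachable', 'get_calibration', 'get_image', 'get_obs', 'goto', 'grasp_offset', 'grip', 'move_j', 'move_l', 'regions_of', 'sign_off', 'solve_ik', 'spot_in', 'wait']
18.700000000000003
top (241, 222) [523.3 219.3  75. ]
top (391, 218) [ 526.6 -141.4   75. ]
top (243, 127) [761.2 217.1  75. ]
top (387, 124) [ 765.1 -143.5   75. ]
lip [504.1  35.4  66. ]
side l [502.6  49.7  72. ]
side fl [ 527.3 -138.2   72. ]
side fr [531.5 244.2  72. ]
side rr [732.5 239.8  72. ]
```

View pics/b.png

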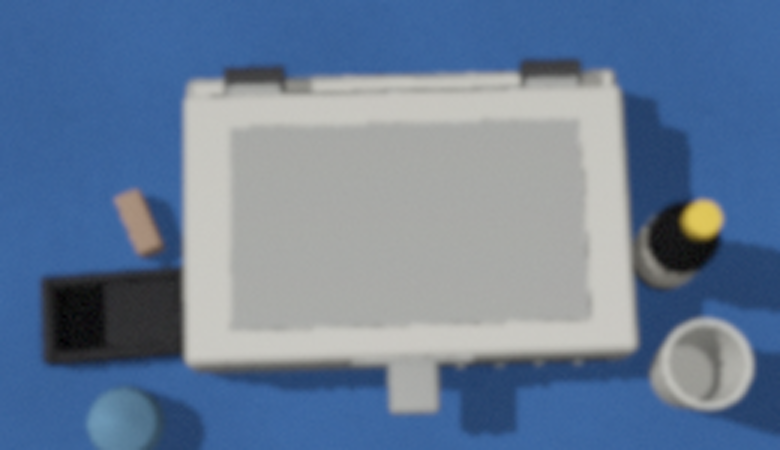

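View pics/c.png

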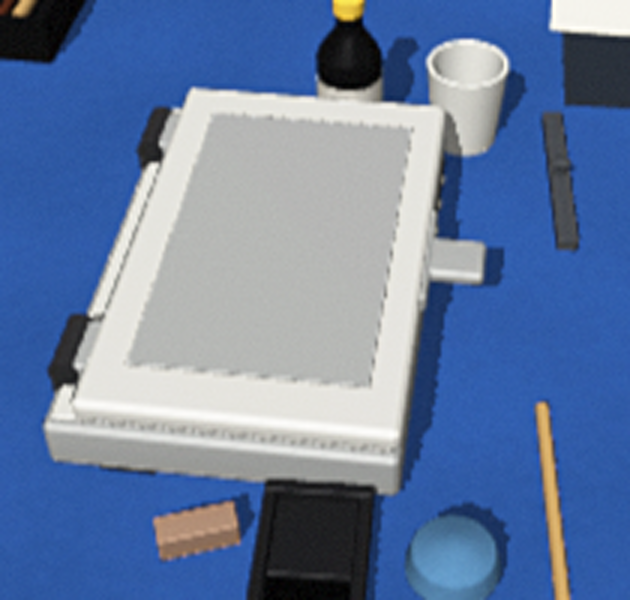

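```bash
cat >> h.py <<'E'
from scipy.optimize import least_squares
def att(alpha,yaw,sgn=-1):
    # tool z = forward/down by alpha below horizontal, tool x = sgn*own y
    z=np.array([np.cos(alpha),0,-np.sin(alpha)]); x=np.array([0,sgn,0.]); y=np.cross(z,x)
    return Rot.from_euler('z',yaw)*Rot.from_matrix(np.c_[x,y,z])
def pose(S,yaw,th,alpha0,dr=0,back=0,sgn=-1,rl=262.,zl=0.):
    """TCP pose for lid angle th; S=scanner origin xy; dr grasp further out on the lip; back: retreat along tool"""
    Rz=Rot.from_euler('z',yaw); L=np.array([-(rl+dr)*np.cos(th)+zl*np.sin(th),0,(rl+dr)*np.sin(th)+zl*np.cos(th)])
    g=np.array([S[0],S[1],0])+Rz.apply(np.array([116,0,63.])+L)
    A=att(alpha0+th,yaw,sgn); z=A.as_matrix()[:,2]
    return g+z*(grasp_offset-back), A.as_euler('xyz',degrees=True)
E
python3 - <<'E'
from h import *
np.set_printoptions(suppress=True,precision=1)
tp=[((241.3,221.7),(-125,183)),((392.3,217.7),(-125,-183)),((242,131.7),(101,183)),((387.3,128.3),(101,-183))]
sp=[((347.3,145),(-125,-183)),((332.7,261.7),(-125,183))]
P=[(ray('top',p,75)[:2],q) for p,q in tp]+[(ray('side',p,75)[:2],q) for p,q in sp]
def f(v):
    R=Rot.from_euler('z',v[2]).as_matrix()[:2,:2]
    return np.concatenate([v[:2]+R@np.array(q)-p for p,q in P])
r=least_squares(f,[640,40,0]);print(r.x[:2],np.degrees(r.x[2]),r.fun)
S=r.x[:2];yaw=r.x[2]
for p in [(310,221),(327,221),(309.3,237),(326,237)]: print('lip top',ray('top',p,69))
for p in [(343,192.5),(361.5,191),(361,203),(343,204)]: print('lip side',ray('side',p,69))
for n,p in dict(pw1=(356,265),pw2=(425,256),br1=(287,262),br2=(200,272)).items(): print(n,ray('top',p,5))
for sgn in (-1,1):
  for a in (20,30,40,50):
    print(sgn,a)
    for th,b in [(0,80),(0,0),(.5,0),(1.1,0)]:
      p,e=pose(S,yaw,th,np.radians(a),back=b,sgn=sgn); print('  ',th,b,p,e,solve_ik(p,e))
E
```

```text
[651.2  41.2] 0.36998806722945626 [  1.1   4.8   0.2   1.9   2.    5.4  -0.3   2.5  -4.7  -0.7   1.8 -14. ]
lip top [523.5  54.4  69. ]
lip top [522.8  13.3  69. ]
lip top [484.9  56.7  69. ]
lip top [484.1  16.6  69. ]
lip side [524.7  31.2  69. ]
lip side [483.3  20.2  69. ]
lip side [481.5  59.9  69. ]
lip side [520.8  68.6  69. ]
pw1 [417.  -60.8   5. ]
pw2 [ 436.1 -238.6    5. ]
br1 [428.1 113.9   5. ]
br2 [407.7 331.7   5. ]
-1 20
   0 80 [447.6  39.8  84. ] [-110.     0.   -89.6] None
   0 0 [522.8  40.3  56.6] [-110.     0.   -89.6] [ -7.7  21.2 145.9 170.9  57.2 -87.9]
   0.5 0 [549.7  40.5 174.6] [-138.6    0.   -89.6] [ -5.1 -13.8 133.9  11.1  19.   75.4]
   1.1 0 [650.7  41.2 277.9] [-173.    -0.   -89.6] [-2.7  9.4 91.2  0.4 72.5 86.8]
-1 30
   0 80 [452.2  39.9  93.7] [-120.     0.   -89.6] None
   0 0 [521.4  40.3  53.6] [-120.     0.   -89.6] [ -7.1  10.5 145.8 169.2  36.6 -85. ]
   0.5 0 [547.   40.5 172.6] [-148.6    0.   -89.6] [ -4.5 -10.7 127.8   4.8  31.8  81.7]
   1.1 0 [647.4  41.1 277.8] [177.    0.  -89.6] [-2.5 15.4 83.9 -0.2 83.7 87.2]
-1 40
   0 80 [458.3
[... 1216 characters left out ...]
    -0.    90.4] [ -2.5  15.4  83.9  -0.2  83.7 -92.8]
1 40
   0 80 [458.3  39.9 102.4] [130.    0.   90.4] None
   0 0 [519.6  40.3  51. ] [130.    0.   90.4] [ -6.3   3.6 143.5 162.9  17.6 102.1]
   0.5 0 [544.1  40.5 171.2] [158.6  -0.   90.4] [ -4.   -6.3 121.3   2.3  43.7 -95.8]
   1.1 0 [644.2  41.1 278.3] [-167.     0.    90.4] [ -2.3  21.7  76.7  -0.6  94.6 -92.6]
1 50
   0 80 [465.8  40.  110. ] [140.    0.   90.4] [  -6.7  -19.   145.5   18.5   14.5 -113.4]
   0 0 [517.3  40.3  48.7] [140.    0.   90.4] None
   0.5 0 [541.   40.5 170.3] [168.6   0.   90.4] [ -3.6  -1.1 114.7   0.9  55.  -94.4]
   1.1 0 [641.1  41.1 279.3] [-157.     0.    90.4] [ -2.1  28.1  69.7  -1.  105.3 -92.6]
```

```bash
python3 - <<'E'
from h import *
np.set_printoptions(suppress=True,precision=1,linewidth=140)
S=np.array([652.,37]);yaw=np.radians(.4)
for sgn in (-1,1):
  for a in (50,55,60,65,70,75,80):
    print(sgn,a,[ (th,b,None if q is None else q.round(0).astype(int).tolist()) for th,b in [(0,80),(0,0),(.1,0),(.2,0),(.5,0),(.8,0),(1.15,0)] for q in [solve_ik(*pose(S,yaw,th,np.radians(a),dr=3,back=b,sgn=sgn))]])
E
```

```text
-1 50 [(0, 80, [-8, -20, 146, 21, 15, 64]), (0, 0, None), (0.1, 0, [-6, -4, 137, 15, 14, 70]), (0.2, 0, [-5, -6, 132, 6, 25, 79]), (0.5, 0, [-4, -1, 115, 1, 55, 85]), (0.8, 0, [-3, 11, 94, 0, 81, 87]), (1.15, 0, [-2, 31, 65, -1, 110, 87])]
-1 55 [(0, 80, [-7, -18, 142, 12, 21, 73]), (0, 0, [-6, 0, 137, 25, 9, 60]), (0.1, 0, [-6, -3, 134, 8, 20, 77]), (0.2, 0, [-5, -4, 129, 4, 32, 81]), (0.5, 0, [-4, 1, 112, 1, 61, 85]), (0.8, 0, [-3, 14, 91, -1, 86, 87]), (1.15, 0, [-2, 34, 62, -2, 115, 87])]
-1 60 [(0, 80, [-6, -16, 138, 7, 28, 78]), (0, 0, [-6, 1, 134, 11, 15, 74]), (0.1, 0, [-5, -2, 131, 5, 27, 80]), (0.2, 0, [-5, -2, 126, 3, 38, 83]), (0.5, 0, [-4, 4, 108, 0, 66, 86]), (0.8, 0, [-3, 17, 87, -1, 91, 87]), (1.15, 0, [-2, 38, 58, -2, 120, 87])]
-1 65 [(0, 80, [-6, -13, 134, 5, 34, 80]), (0, 0, [-5, 2, 132, 6, 22, 79]), (0.1, 0, [-5, 0, 127, 3, 33, 82]), (0.2, 0, [-4, 0, 123, 2, 43, 84]), (0.5, 0, [-3, 7, 105, 0, 71, 86]), (0.8, 0, [-3, 20, 84, -1, 96, 87]), (1.15, 0, [-2, 41, 55, -2, 125, 87])]
-1 70 [(0, 80, [-5, -10, 130, 3, 40, 82]), (0, 0, [-5, 3, 129, 4, 28, 82]), (0.1, 0, [-5,
[... 1813 characters left out ...]
-5, 2, 124, 2, 39, -96]), (0.2, 0, [-4, 3, 119, 1, 49, -95]), (0.5, 0, [-3, 10, 102, -1, 76, -94]), (0.8, 0, [-3, 24, 81, -1, 101, -93]), (1.15, 0, [-2, 44, 52, -2, 130, -93])]
1 75 [(0, 80, [-5, -6, 126, 2, 45, -96]), (0, 0, [-5, 5, 125, 2, 35, -97]), (0.1, 0, [-4, 5, 121, 1, 45, -95]), (0.2, 0, [-4, 6, 116, 0, 55, -95]), (0.5, 0, [-3, 14, 99, -1, 81, -93]), (0.8, 0, [-3, 27, 78, -2, 106, -93]), (1.15, 0, [-2, 47, 49, -3, 135, -93])]
1 80 [(0, 80, [-5, -3, 122, 1, 51, -96]), (0, 0, [-4, 7, 122, 1, 41, -96]), (0.1, 0, [-4, 7, 118, 0, 51, -95]), (0.2, 0, [-4, 9, 113, 0, 60, -94]), (0.5, 0, [-3, 17, 96, -1, 86, -93]), (0.8, 0, [-2, 30, 75, -2, 111, -93]), (1.15, 0, [-2, 50, 47, -3, 139, -94])]
```

```bash
python3 - <<'E'
from h import *
np.set_printoptions(suppress=True,precision=1,linewidth=140)
S=np.array([652.,37]);yaw=np.radians(.4)
p,e=pose(S,yaw,0,np.radians(70),dr=5,back=140,sgn=1)
print(p,e); goto(p,e); wait(.3)
o=get_obs();print(o['t'],o['tcp_pos'],o['ee_rot'],o['wrist_force'],o['moment'])
im=get_image('wrist');cv2.imwrite('pics/w1.png',im[:,:,::-1])
print([(round(d['score'],2),np.round(d['extent'],1).tolist()) for d in spot_in('lip','wrist')[:2]])
import json;json.dump([o['tcp_pos'].tolist(),o['ee_rot'].tolist()],open('w1.json','w'))
E
```

```text
[459.5  35.7 177. ] [160.    0.   90.4]
3.6167 [459.6  36.  177. ] [160.   -0.   90.4] [ 1.1 -0.5 -0.4] [ 0.   0.1 -0.1]
[(0.69, [320.0, 265.6, 400.5, 174.5])]
```

View pics/w1.png

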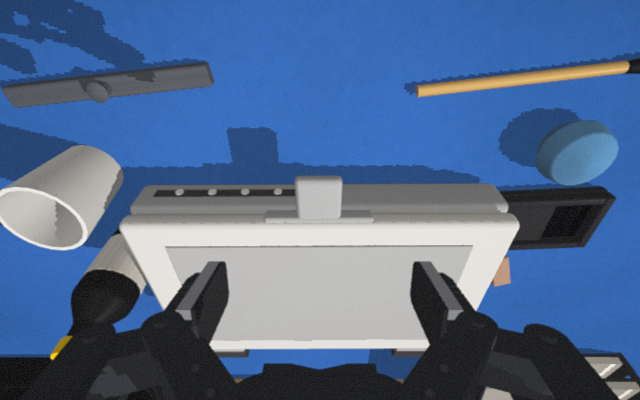

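```bash
python3 - <<'E'
import cv2
im=cv2.imread('pics/w1.png')[165:235,260:380]; cv2.imwrite('pics/w1z.png',cv2.resize(im,None,fx=6,fy=6,interpolation=cv2.INTER_CUBIC))
E
```

```text
(no output)
```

View pics/w1z.png

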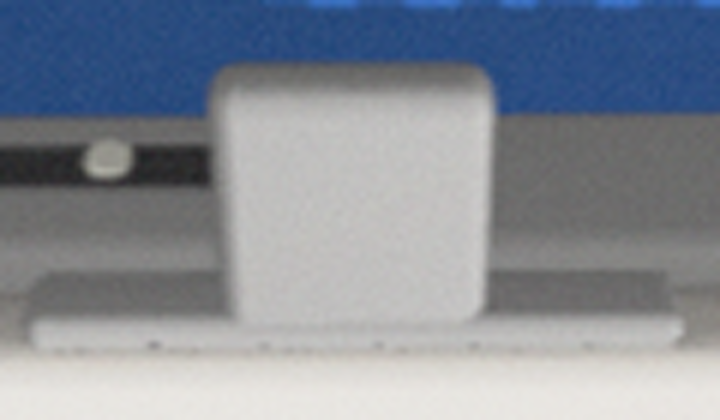

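```bash
python3 - <<'E'
from h import *
import json
np.set_printoptions(suppress=True,precision=1,linewidth=140)
wp=[np.array(v) for v in json.load(open('w1.json'))]
for z in (66,69,72,75): print(z,[ray('wrist',p,z,wp)[:2] for p in [(297,178.3),(342.2,178.3),(299.2,218.7),(340.5,218.7)]])
# lid front corners (top face)
for z in (75,): print([ray('wrist',p,z,wp)[:2] for p in [(121,221),(519,221),(146,341),(494,346)]])
E
```

```text
66 [array([484.,  18.]), array([483.7,  55.3]), array([528.5,  18.4]), array([528.2,  56.1])]
69 [array([481.9,  18.2]), array([481.7,  55. ]), array([525.8,  18.6]), array([525.6,  55.8])]
72 [array([479.9,  18.4]), array([479.6,  54.7]), array([523.2,  18.8]), array([522.9,  55.5])]
75 [array([477.8,  18.7]), array([477.6,  54.5]), array([520.5,  19.1]), array([520.2,  55.2])]
[array([ 524.3, -137.9]), array([521.8, 212.6]), array([ 730.6, -183.6]), array([740.4, 266.6])]
```

```bash
cat >> h.py <<'E'
S=np.array([651.,37.5]);yaw=np.radians(.4);A0=np.radians(70);DR=5
HX=np.array([S[0],S[1],0])+Rot.from_euler('z',yaw).apply([116,0,63.])
def P(th,back=0,dr=DR): return pose(S,yaw,th,A0,dr=dr,back=back,sgn=1)
def angle(o):
    """lid angle from TCP position and from tool pitch, + radius of grasp point"""
    R=Rot.from_euler('xyz',o['ee_rot'],degrees=True).as_matrix()
    g=o['tcp_pos']-R[:,2]*grasp_offset
    d=Rot.from_euler('z',-yaw).apply(g-HX); z=Rot.from_euler('z',-yaw).apply(R[:,2])
    return np.arctan2(d[2],-d[0]), np.hypot(d[0],d[2]), np.arctan2(-z[2],z[0])-A0, d[1]
E
python3 - <<'E'
from h import *
np.set_printoptions(suppress=True,precision=1,linewidth=140)
move_l(*P(0,60),speed=150); move_l(*P(0,0),speed=60); wait(.2)
o=get_obs();print(o['t'],o['tcp_pos'],P(0)[0],o['wrist_force'],o['moment'],angle(o))
im=get_image('wrist');cv2.imwrite('pics/w2.png',im[:,:,::-1])
im=get_image('side')[110:310,200:410];cv2.imwrite('pics/s2.png',cv2.resize(im[:,:,::-1],None,fx=2.9,fy=2.9,interpolation=cv2.INTER_CUBIC))
E
```

```text
5.75 [506.7  36.5  45.9] [506.4  36.5  45.4] [0.1 0.2 0.7] [-0.   0.2  0. ] (np.float64(0.001663004052987971), np.float64(266.75851637783245), np.float64(-0.0008697181547547839), np.float64(-0.002388109751358681))
```

View pics/w2.png

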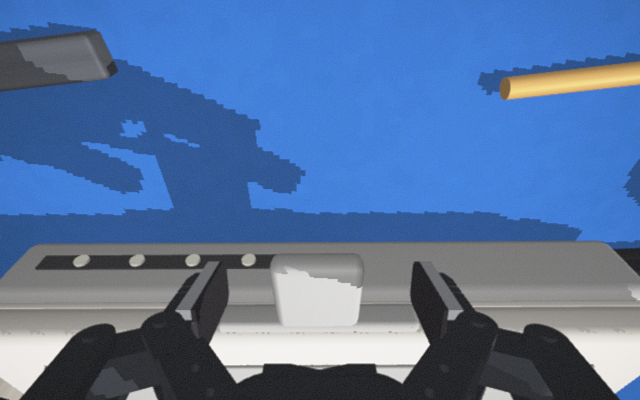

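View pics/s2.png

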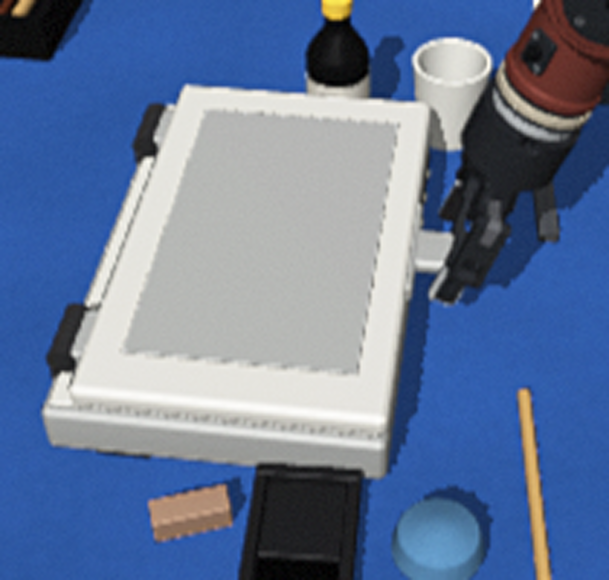

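```bash
python3 - <<'E'
from h import *
np.set_printoptions(suppress=True,precision=2,linewidth=140)
grip(30,50); wait(.2)
o=get_obs();print(o['t'],o['tcp_pos'],o['grip_width'],o['wrist_force'],o['moment'],angle(o))
im=get_image('wrist');cv2.imwrite('pics/w3.png',im[:,:,::-1])
E
```

```text
6.5333 [506.21  35.48  45.61] 39.135734772973294 [-3.5  -5.44  3.9 ] [-0.77  0.49 -0.25] (np.float64(0.000691201286962218), np.float64(267.18974077806786), np.float64(0.0006401176505275163), np.float64(-0.9758837497680883))
```

View pics/w3.png

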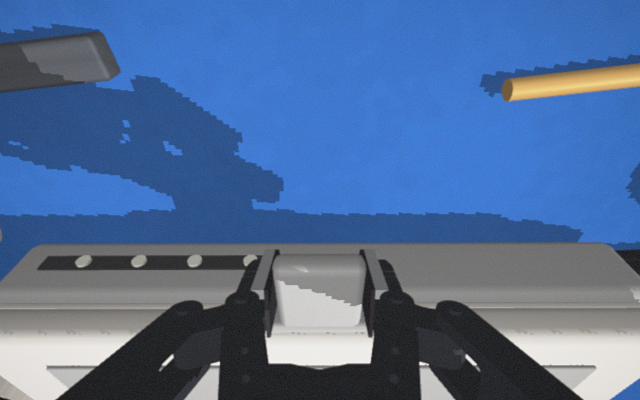

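```bash
sed -i 's/37.5\])/36.5])/' h.py; cat >> h.py <<'E'
LOG=[]
def rep(th):
    o=get_obs();a=angle(o);F=Rot.from_euler('z',-yaw).apply(o['wrist_force']);
    rad=np.array([-np.cos(a[0]),0,np.sin(a[0])]);tan=np.array([np.sin(a[0]),0,np.cos(a[0])])
    print('t%.2f cmd%.3f pos%.4f r%.1f att%.4f y%.1f | Frad%.2f Ftan%.2f Fy%.2f M%s w%.1f'%(o['t'],th,a[0],a[1],a[2],a[3],F@rad,F@tan,F[1],o['moment'].round(2),o['grip_width']))
E
python3 - <<'E'
from h import *
rep(0)
for th in (.03,.07,.12): move_l(*P(th),speed=40); rep(th)
wait(.2);rep(th)
E
```

```text
t6.58 cmd0.000 pos0.0009 r267.1 att0.0005 y-0.0 | Frad3.50 Ftan4.96 Fy-4.12 M[-0.71  0.4  -0.19] w39.3
t6.93 cmd0.030 pos0.0286 r267.2 att0.0299 y-0.1 | Frad0.34 Ftan-2.35 Fy-1.25 M[-0.07  0.1   0.12] w39.3
t7.34 cmd0.070 pos0.0684 r267.2 att0.0697 y-0.0 | Frad-0.32 Ftan-1.50 Fy-0.88 M[-0.25  0.09  0.19] w39.0
t7.82 cmd0.120 pos0.1181 r267.2 att0.1197 y-0.0 | Frad-0.09 Ftan-2.36 Fy-0.58 M[-0.33  0.13  0.14] w39.1
t8.02 cmd0.120 pos0.1184 r267.2 att0.1200 y-0.0 | Frad0.23 Ftan-2.16 Fy-0.18 M[-0.39  0.16  0.23] w39.2
```

```bash
cat >> h.py <<'E'
def avg(n=15,dt=.02):
    r=[]
    for i in range(n):
        wait(dt);o=get_obs();a=angle(o);F=Rot.from_euler('z',-yaw).apply(o['wrist_force'])
        r.append([a[0],a[2],F@[-np.cos(a[0]),0,np.sin(a[0])],F@[np.sin(a[0]),0,np.cos(a[0])],F[1]])
    r=np.array(r);print('AVG t%.1f'%o['t'],r.mean(0).round(4),'sd',r.std(0)[2:].round(2))
E
python3 - <<'E'
from h import *
avg()
for th in np.arange(.18,.61,.06): move_l(*P(th),speed=60); rep(th)
avg()
im=get_image('side')[60:310,180:460];cv2.imwrite('pics/s4.png',cv2.resize(im[:,:,::-1],None,fx=2.3,fy=2.3,interpolation=cv2.INTER_CUBIC))
E
```

```text
AVG t8.3 [ 0.1189  0.1203  0.2252 -2.5371 -0.9387] sd [0.43 0.39 0.41]
t8.68 cmd0.180 pos0.1791 r267.2 att0.1805 y-0.0 | Frad1.57 Ftan-1.59 Fy-1.42 M[-0.45  0.27  0.13] w39.0
t9.08 cmd0.240 pos0.2384 r267.2 att0.2405 y-0.0 | Frad2.11 Ftan-2.32 Fy-1.71 M[-0.43  0.33  0.15] w39.2
t9.49 cmd0.300 pos0.2984 r267.3 att0.3007 y0.0 | Frad2.64 Ftan-2.10 Fy-1.30 M[-0.49  0.38  0.21] w38.8
t9.90 cmd0.360 pos0.3586 r267.3 att0.3611 y0.0 | Frad3.75 Ftan-2.63 Fy-0.47 M[-0.51  0.45  0.19] w39.3
t10.31 cmd0.420 pos0.4194 r267.4 att0.4215 y0.1 | Frad4.23 Ftan-1.47 Fy-0.36 M[-0.51  0.47  0.25] w39.1
t10.72 cmd0.480 pos0.4804 r267.4 att0.4817 y0.1 | Frad5.64 Ftan-1.60 Fy0.57 M[-0.47  0.6   0.3 ] w39.2
t11.12 cmd0.540 pos0.5412 r267.5 att0.5418 y0.2 | Frad6.75 Ftan-1.31 Fy0.69 M[-0.51  0.69  0.3 ] w39.3
t11.53 cmd0.600 pos0.6022 r267.6 att0.6016 y0.3 | Frad6.90 Ftan-1.39 Fy0.25 M[-0.51  0.76  0.29] w38.9
AVG t11.8 [ 0.6011  0.6013  6.0807 -1.1801  0.5369] sd [0.43 0.47 0.53]
```

View pics/s4.png

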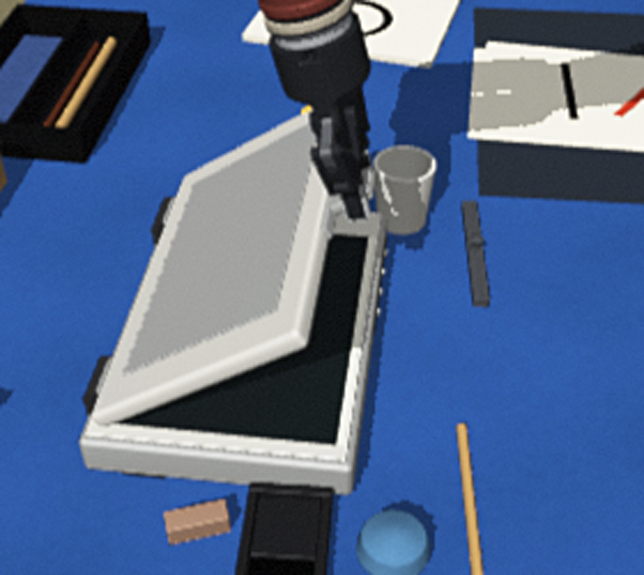

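```bash
sed -i 's/apply(\[116,0,63.\])$/apply([116,0,64.])/; s/np.array(\[116,0,63.\])+L/np.array([116,0,64.])+L/' h.py; grep -n 64 h.py; python3 - <<'E'
from h import *
for th in (.65,.7,.75): move_l(*P(th),speed=50); rep(th)
avg()
for th in (.8,.85): move_l(*P(th),speed=50)
avg()
move_l(*P(.9),speed=50);avg()
move_l(*P(.95),speed=50);avg()
E
```

```text
21:    g=np.array([S[0],S[1],0])+Rz.apply(np.array([116,0,64.])+L)
25:HX=np.array([S[0],S[1],0])+Rot.from_euler('z',yaw).apply([116,0,64.])
t12.26 cmd0.650 pos0.6504 r267.1 att0.6499 y0.3 | Frad4.90 Ftan-1.17 Fy0.71 M[-0.49  0.51  0.32] w38.6
t12.67 cmd0.700 pos0.7001 r267.1 att0.6999 y0.3 | Frad6.16 Ftan-1.79 Fy2.30 M[-0.39  0.53  0.34] w39.0
t13.07 cmd0.750 pos0.7511 r267.1 att0.7497 y0.4 | Frad5.17 Ftan-1.04 Fy2.34 M[-0.43  0.58  0.22] w38.8
AVG t13.3 [ 0.7502  0.7496  5.2836 -0.6067  2.8295] sd [0.45 0.6  0.47]
AVG t14.4 [0.8518 0.8492 5.6003 0.0218 3.8587] sd [0.33 0.59 0.43]
AVG t15.1 [ 0.9024  0.8988  5.687  -0.0384  4.2011] sd [0.56 0.62 0.59]
AVG t15.7 [0.953  0.9485 5.3974 0.4928 4.6299] sd [0.55 0.58 0.4 ]
```

```bash
python3 - <<'E'
from h import *
move_l(*P(1.01),speed=45);avg(30)
move_l(*P(1.068),speed=40);avg(40)
move_l(*P(1.0),speed=40);avg(40)
move_l(*P(.95),speed=40);avg(30)
im=get_image('side')[20:310,180:460];cv2.imwrite('pics/s5.png',cv2.resize(im[:,:,::-1],None,fx=2,fy=2,interpolation=cv2.INTER_CUBIC))
E
```

```text
AVG t16.7 [1.0134 1.0078 5.4377 0.3819 4.7825] sd [0.44 0.49 0.41]
AVG t17.9 [1.0717 1.0653 5.3943 0.894  5.1449] sd [0.46 0.53 0.6 ]
AVG t19.2 [1.0028 0.9985 5.3144 0.4229 4.9118] sd [0.48 0.55 0.48]
AVG t20.1 [0.9523 0.9489 5.2898 0.2057 4.7906] sd [0.59 0.56 0.44]
```

View pics/s5.png

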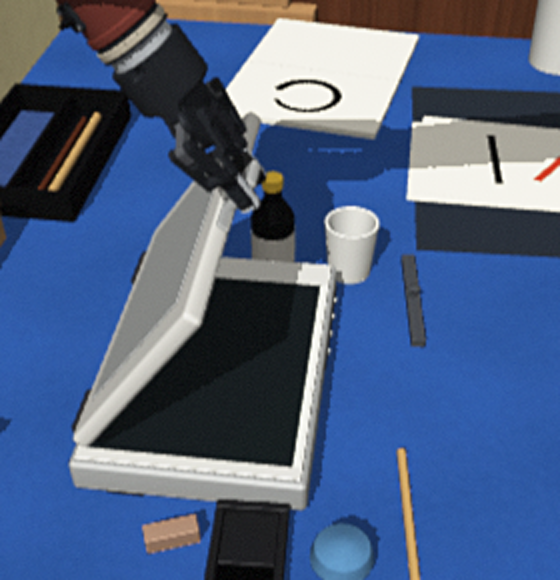

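```bash
python3 - <<'E'
from h import *
move_l(*P(.90),speed=40);avg(20)
move_l(*P(.83),speed=40);avg(20)
move_l(*P(.772),speed=30);avg(50)
rep(.772)
im=get_image('side')[20:310,180:460];cv2.imwrite('pics/s6.png',cv2.resize(im[:,:,::-1],None,fx=2,fy=2,interpolation=cv2.INTER_CUBIC))
im=get_image('wrist');cv2.imwrite('pics/w6.png',im[:,:,::-1])
E
```

```text
AVG t21.0 [0.9017 0.8993 5.5098 0.1357 4.507 ] sd [0.38 0.52 0.5 ]
AVG t21.9 [ 0.8307  0.8299  5.3514 -0.3397  4.2374] sd [0.38 0.58 0.46]
AVG t23.4 [ 0.7718  0.7725  5.4658 -0.561   3.85  ] sd [0.48 0.52 0.45]
t23.43 cmd0.772 pos0.7719 r267.1 att0.7724 y0.4 | Frad5.58 Ftan-0.60 Fy4.10 M[-0.28  0.51  0.18] w38.9
```

View pics/s6.png

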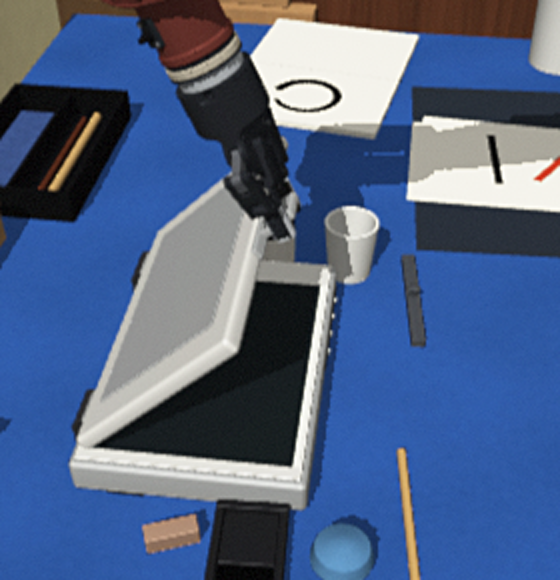

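View pics/w6.png

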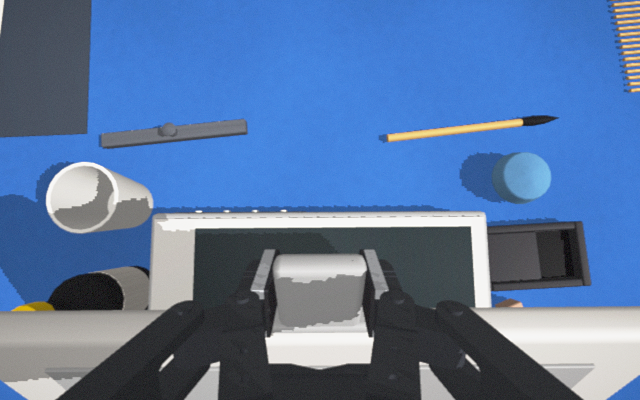

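```bash
python3 - <<'E'
from h import *
o=get_obs();print(abs(o['qvel']).max())
sign_off()
E
```

```text
0.1033032618775481
the job is handed in; nothing more can be done
```

The cover is now held still by its lip at about 0.772 rad, slightly heavy in the hand, and the job is handed in. It took about 23.5 s of the 51 s allowed.

- **Lift:** I gripped the lip across its 40 mm width at 50 N and turned the tool with the cover. It went up in small, slow steps to about 1.068 rad. There the cover pushed up against the hand with about 0.9 N.
- **Balance point:** the pull at the lip went from about −2.5 N near closed, through zero, to +0.9 N. Force readings taken on the way up and down put the balance point at about 0.885–0.90 rad. Single readings scattered from 0.82 to 0.95, beyond the stated range of 0.87–0.935. I chose 1.068 and 0.772 to suit that whole range.
- **Final hold:** the tool's position and its tilt both read 0.772 rad, about 6.5–7° below my balance estimate. The cover pulls down with about 0.56 N, and the grip width is 38.9 mm.
- **Last checks:** the wrist picture shows the lip in the pads exactly as when first gripped, so it has not slipped. The other things look to be where they were. I judged that by eye from the last side and wrist pictures, without measuring it.
- **Remaining disagreement:** a steady sideways push of about 5.5 N along the cover and 4 N along the hinge remains. It comes from 1–2 mm of error in my hinge position, far below the force limits.

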